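Open the larger deck box by its recessed paddle latch

ROBOT

A 7-joint arm with a two-finger parallel gripper is mounted at the origin on the work surface. World frame = base frame: x ahead of the robot, y to its left, z up, the work surface at z = 0. Lengths are in m, angles in rad, forces in N, time in s.
With the tool pointing down it reaches from about 0.425 to 0.875 m from the base axis. Payload 9.9 kg.
Tool frame: the origin (TCP) lies at the very end of the fingers, on their centre line; the grasp point (between the pads) lies 19 mm behind it (arm.grasp_offset is the distance from the TCP to the grasp point, in m); z points along the fingers, y is the direction in which the jaws open and shut (so a half turn about z gives the same grasp; the last joint's range is limited). The gripper opens to 85 mm and grips with 20 to 120 N. Pads are 22 mm wide; open, the fingers measure 114 mm over their backs; the gripper's body (76 mm by 85 mm) begins 54 mm behind the grasp point. The pads swing forward as they close: fully open they stand 13 mm farther back than shut.
Start: joints at [-1.348, 0.576, 0.025, 1.437, -0.015, 1.129, -0.057], TCP at [0.204, 0.643, 0.231] pointing down, gripper open.
Joint ranges: [-2.76, 2.76], [-0.34, 2.15], [-1.52, 1.57], [0.19, 2.46], [-1.09, 4.23], [0.17, 1.99], [-2.82, 2.82]. Speed limits (rad/s): [2.22, 2.22, 3.01, 3.01, 3.14, 3.14, 3.14].

INTERFACE

Orientations are given as a unit quaternion [w, x, y, z].
In Python, from cell import arm gives the robot as it stands.
- The arm moves only by the shell command python3 -m pendant 'ROWS' [FORCE]. ROWS is JSON, a list of rows, each a list of 3 entries, a list of its own where there are three numbers: the closure, from 0 (fully open) to 1 (shut), then the shift along the tool's x, y, z in cm, then the turn about the tool's z in degrees. In form: [[gripper, [dx, dy, dz], roll], ...]. A call has 1 to 12 rows; each row shifts and turns the commanded pose from where the row before left it, along the tool's axes as they then stand; what a row does not reach is not made up. A row lasts 1/8 s, in which the tool goes at most 62.5 mm and 10.7 degrees, less where a joint would pass 70% of its speed; a pose out of reach is approached as far as the arm can. A call is refused whole if a number of a shift passes 6.25 or a number of a turn 10.7, either way. A call with a gripper value outside its range is refused whole. The fingers move at their own pace and stop on an object; FORCE is the grip in N (left out, the last holds). Time passes only in rows, so rows that do not move let the fingers close. It gives the time, the measured TCP pose, the force and the opening at its end, in the units of the state.
- arm.read_state(): the state, without advancing time (a new reading comes with each control period).
- arm.get_image(name): name is "scene" or "top"; returns (picture, depth): 400x640x3 uint8, red, green, blue; 400x640 float32, m along the optical axis (not along the pixel's ray), 0 where there is no reading.
- arm.get_calibration(name): a dict with "intrinsics" (3x3 intrinsics, pixels), "eye" and "orientation" of the camera in the world. Camera axes: x right, y up, looking along -z (the intrinsics and any distortion apply to the point x, -y, -z); pixel columns grow to the right and rows downward; lengths in m; the calibration is good to about 2 mm. A picture is of the moment at which its call begins. get_calibration takes no time and is no camera call.
- arm.job_done(): hands the job in, once; it reports no verdict.
The state is a dict: "time_s": time; "qpos": joint angles; "joint_velocities": joint speeds; "tau": joint torques, N m; "eef_pos": TCP position; "tool_rot": TCP orientation; "ft_force": force on the tool from outside, world axes, zero at the start; "moment": the same for the moment, N m; "finger_gap": finger opening in m.
Only numpy, scipy, OpenCV 4.12 (cv2) and the standard library are available. Lean on these libraries where they do the work, as an engineer would, in place of code of your own. Each camera call takes 0.05 s, during which the arm holds its last target. There are 200 camera calls.

TASK

Two pale deck boxes with grey lids stand on the shop counter. Open the larger one: pull up the steel paddle handle sunk in its lid to trip the latch, keep lifting with it until the lid stands well open at about 60 degrees, and let go so that it stays open. Leave the smaller box shut.

Things in the scene. Friction and masses are not known exactly. Their poses are not given: they have to be found in the camera images.
- box_paddle_grip (a point): Centre of the larger box's pull bar: rear end of the steel paddle, 40 (y) x 14 x 14 mm, flush in a black dish in the lid. Free dish: 47 mm each side (y), 37 mm behind (x), 29 mm from bar centre to floor. Pinch the bar's ends from above (across y); it turns between the fingers, so the gripper can stay upright. Axes while shut: x front to rear, away from the robot, y left, z up. Lid top is 7 mm up.
- box_paddle (a joint): Swing of that paddle against the lid (rad): 0 flush, 0.7 fully up, its rear end rising and swinging forward. Its pin is parallel to y, 55 mm in front of (-x) the bar's centre and 1 mm higher while shut. A spring pulls it back to 0 with 2 to 4 N at the bar. The latch under the lid is free from about 0.25 on.
- box_lid (a joint): Lid of the larger box (pale, fixed, 280 deep (x) x 300 x 140 mm high; grey lid 10 mm thick), rad: 0 shut, 1.75 fully open; front edge rises and swings to the rear. The hinge is parallel to y, 184 mm behind (+x) the bar's centre and 3 mm lower while shut. Latched until the paddle is pulled; the stiff hinge then stays at any angle; raising takes 6 to 10 N at the bar.
- small_box_lid (a joint): Opening of the smaller box's lid (rad), 0 shut; leave it so. That box is of the same kind, 220 mm deep x 200 mm wide x 100 mm high, with a small spool on its lid and a paddle of its own. It stands beside the larger box, to its left or its right.

How it is judged:
By the outcome, as a careful person would: the job done as asked, in the order asked, and still so for the second after the job is handed in, with the robot touching nothing.
It also fails if it takes over 38 s, if anything falls off the work surface, if the arm or the gripper's body presses on something with over 40 N, if the wrist force passes 120 N, or if a joint passes its speed limit or range.

## Working session

There is one attempt and no reset: what is moved stays moved. The work goes in short steps, Python scripts to look and compute and a shell command to move; the robot and the scene stay as the last step left them, time stands still between calls to the robot, and variables do not carry over. Pictures are saved under pics/ and viewed, about 8 in all and at most 12, crops included, and the job is handed in when it is done.

```bash
mkdir -p pics
cat > h.py <<'E'
import numpy as np, cv2
from cell import arm
from scipy.spatial.transform import Rotation as R
def cal(n):
    c=arm.get_calibration(n); q=c["orientation"]; 
    q=np.array(q,float)
    Rm=R.from_quat([q[1],q[2],q[3],q[0]]).as_matrix() if q.size==4 else q.reshape(3,3)
    return np.array(c["intrinsics"]),np.array(c["eye"]),Rm,c
def pts(n,d):
    K,e,Rm,_=cal(n); v,u=np.mgrid[:d.shape[0],:d.shape[1]]
    p=np.stack([(u-K[0,2])/K[0,0]*d,-(v-K[1,2])/K[1,1]*d,-d],-1)
    return p@Rm.T+e
def ray(n,u,v,z):
    K,e,Rm,_=cal(n); r=Rm@np.array([(u-K[0,2])/K[0,0],-(v-K[1,2])/K[1,1],-1]); return e+r*(z-e[2])/r[2]
E
python3 - <<'E'
from h import *
for n in("scene","top"):
    im,d=arm.get_image(n); cv2.imwrite(f"pics/{n}0.png",im[...,::-1]); np.save(n+"0.npy",d); print(cal(n)[3])
s=arm.read_state(); print(s["time_s"],s["eef_pos"],s["tool_rot"],R.from_quat(np.roll(s["tool_rot"],-1)).as_matrix().round(3), arm.grasp_offset)
E
```

```text
{'intrinsics': array([[486.09978293,   0.        , 317.24660546],
       [  0.        , 486.09978293, 198.34528038],
       [  0.        ,   0.        ,   1.        ]]), 'eye': array([ 1.05558531, -0.52177337,  0.84850617]), 'orientation': array([0.85825149, 0.34946202, 0.13244889, 0.35176408])}
{'intrinsics': array([[499.62688426,   0.        , 315.52044595],
       [  0.        , 499.62688426, 200.640766  ],
       [  0.        ,   0.        ,   1.        ]]), 'eye': array([ 0.48088367, -0.01869568,  1.12446516]), 'orientation': array([ 0.70803763,  0.04978442, -0.03233897, -0.70367493])}
0.1 [0.20373674 0.64310181 0.23052072] [-6.42638237e-05  1.52792184e-01  9.88258063e-01 -7.37834117e-04] [[-0.953  0.302 -0.   ]
 [ 0.302  0.953 -0.001]
 [-0.    -0.001 -1.   ]] 0.0187
```

View pics/scene0.png

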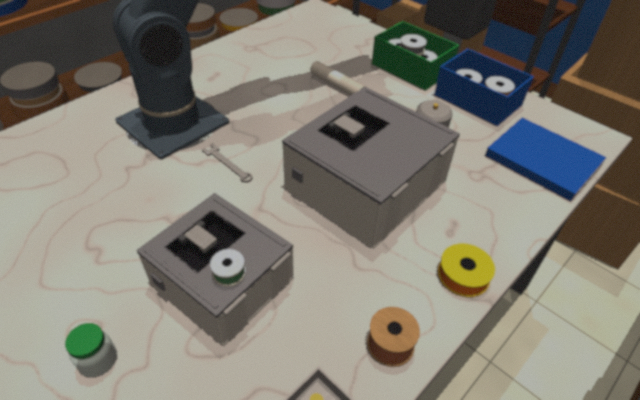

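View pics/top0.png

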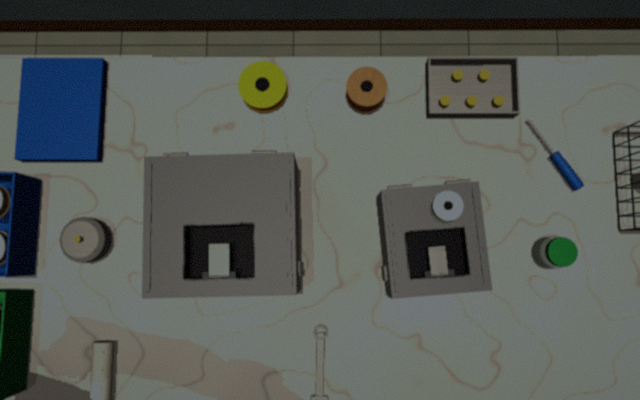

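The larger box is on the left in the top view, with its dish at (184–255, 224–279) and the paddle plate at (208–230, 243–276). Its rear end is about (219, 246). The smaller box, with a spool on its lid, is at the right. I'll measure the lid next.

Run:
```python
from h import *
d=np.load("top0.npy"); im=cv2.imread("pics/top0.png"); P=pts("top",d); S=np.s_[140:310,130:315]
z=P[...,2]; m=np.zeros(z.shape,bool); m[S]=(z[S]>0.12)&(z[S]<.18)
print("lid z",np.median(z[m]))
zl=np.median(z[m]); lid=(m&(abs(z-zl)<.01)).astype(np.uint8); lid=cv2.morphologyEx(lid,cv2.MORPH_OPEN,np.ones((3,3)))
q=P[lid>0][:,:2].astype(np.float32); r=cv2.minAreaRect(q); print(r, q.min(0),q.max(0)); print(cv2.boxPoints(r))
# bright steel
g=im.max(2); st=np.zeros(z.shape,np.uint8); st[228:282,184:256]=(g[228:282,184:256]>130); 
print("gray vals", g[235:282:4,219], z[235:282:4,219].round(4))
n,l,s,c=cv2.connectedComponentsWithStats(st); print(s,c)
b=st>0; q=np.array([ray("top",u,v,zl-.0) for v,u in zip(*np.where(b))],np.float32)[:,:2]; r=cv2.minAreaRect(q); print(r,cv2.boxPoints(r))
dk=np.zeros(z.shape,np.uint8); dk[220:284,180:260]=g[220:284,180:260]<45
q=np.array([ray("top",u,v,zl) for v,u in zip(*np.where(dk>0))],np.float32)[:,:2]; r=cv2.minAreaRect(q); print("dish",r,cv2.boxPoints(r))
```

```text
lid z 0.15021952560495222
((0.5513967275619507, 0.1967209279537201), (0.28791216015815735, 0.30132508277893066), 1.8758325576782227) [0.40302038 0.0419708 ] [0.6978255 0.3516718]
[[0.40258604 0.34259054]
 [0.41244954 0.04142692]
 [0.7002074  0.05085132]
 [0.6903439  0.35201493]]
gray vals [ 25  24  66 115 120 119 116 117 118 119  99  83] [0.1154 0.1125 0.1497 0.1512 0.1493 0.1492 0.1497 0.1525 0.1494 0.1517
 0.1481 0.1523]
[[     0      0    640    400 256000]] [[319.5 199.5]]Traceback (most recent call last):
  File "<stdin>", line 11, in <module>
IndexError: too many indices for array: array is 1-dimensional, but 2 were indexed
```

Run:
```python
from h import *
im=cv2.imread("pics/top0.png"); g=im.max(2); hs=cv2.cvtColor(im,cv2.COLOR_BGR2HSV)
zl=.15
def f(name,mask,z):
    k=np.zeros(g.shape,np.uint8); k[226:284,182:258]=mask[226:284,182:258]
    n,l,s,c=cv2.connectedComponentsWithStats(k); i=1+s[1:,4].argmax(); print(name,s[i],c[i])
    q=np.array([ray("top",u,v,z) for v,u in zip(*np.where(l==i))],np.float32)[:,:2]; r=cv2.minAreaRect(q); print(r); print(cv2.boxPoints(r))
f("steel",g>108,.15); f("dish",g<45,.15)
print(g[240:284:3,200:240:3])
```

```text
steel [210 245  19  30 547] [218.62157221 259.51371115]Traceback (most recent call last):
  File "<stdin>", line 8, in <module>
  File "<stdin>", line 7, in f
cv2.error: OpenCV(4.12.0) /io/opencv/modules/imgproc/src/convhull.cpp:143: error: (-215:Assertion failed) total >= 0 && (depth == CV_32F || depth == CV_32S) in function 'convexHull'
```

Run:
```python
from h import *
for u,v in((209.3,243),(229,243),(219.2,243),(219,275),(183.5,225),(255,225)): print(u,v,ray("top",u,v,.150).round(4))
a=np.deg2rad(1.88); X=np.array([np.cos(a),np.sin(a)]);Y=np.array([-X[1],X[0]])
e=ray("top",219.2,243.3,.15)[:2]; b=e-.007*X; print("bar",b)
C=np.array([.5514,.1967]); print("bar in box frame",(b-C)@X,(b-C)@Y)
```

```text
209.3 243 [0.5102 0.2129 0.15  ]
229 243 [0.5105 0.1742 0.15  ]
219.2 243 [0.5104 0.1935 0.15  ]
219 275 [0.4485 0.192  0.15  ]
183.5 225 [0.5451 0.2651 0.15  ]
255 225 [0.546 0.124 0.15 ]
bar [0.50277476 0.1932175 ]
bar in box frame -0.04871331792660802 -0.0018854082551827119
```

The bar is at about (0.503, 0.193, 0.143) with a yaw of about 1.9°. That puts the hinge 135 mm behind the lid centre, which fits the given box depth. I'll raise the arm, align the roll and go above it.

```bash
python3 -m pendant '[[0,[0,0,-2.5],-9.75],[0,[0,0,-2.5],-9.75],[0.3,[0,0,0],0]]' 50
python3 -m pendant '[[0.3,[-2.4,-3.8,0],0],[0.3,[-2.4,-3.8,0],0],[0.3,[-2.4,-3.8,0],0],[0.3,[-2.4,-3.8,0],0],[0.3,[-2.4,-3.8,0],0],[0.3,[-2.4,-3.8,0],0],[0.3,[-2.4,-3.8,0],0],[0.3,[-2.4,-3.8,0],0],[0.3,[-2.4,-3.8,0],0],[0.3,[-2.4,-3.8,0],0],[0.3,[-2.4,-3.8,0],0],[0.3,[0,0,0],0]]'
cat >> h.py <<'E'
def rep(bar=(.5028,.1932),yaw=1.88):
    s=arm.read_state(); T=R.from_quat(np.roll(s["tool_rot"],-1)).as_matrix(); p=np.array(s["eef_pos"])
    print("t",s["time_s"],"p",p.round(4),"gap",s["finger_gap"],"F",np.round(s["ft_force"],1))
    print("tool y ang",np.degrees(np.arctan2(T[1,1],T[0,1])),"want",90+yaw,"z",T[:,2].round(3))
    print("shift cm to bar, tool axes",(T.T@(np.array([*bar,.121])-p)*100).round(2))
E
python3 -c "from h import *; rep()"
```

```text
time_s: 0.48
eef_pos: [0.2042, 0.6442, 0.2829]
tool_rot: [0.0, -0.017, 1.0, 0.001]
ft_force: [0.6, 0.6, -0.7]
finger_gap: 0.0701
time_s: 1.98
eef_pos: [0.4833, 0.2305, 0.2803]
tool_rot: [-0.0, -0.012, 1.0, -0.001]
ft_force: [-0.1, 0.1, 0.2]
finger_gap: 0.0598
t 1.975 p [0.4833 0.2305 0.2803] gap 0.05980946649164532 F [-0.1  0.1  0.2]
tool y ang 91.4022683820741 want 91.88 z [-0.    -0.002 -1.   ]
shift cm to bar, tool axes [-1.87 -3.74 15.94]
```

```bash
python3 -m pendant '[[0.3,[-0.95,-1.87,2],0],[0.3,[-0.95,-1.87,2],0],[0.3,[0,0,3],0],[0.3,[0,0,2],0],[0.3,[0,0,0],0],[0.3,[0,0,0],0]]'
python3 - <<'E'
from h import *
rep()
ims=[]
im,d=arm.get_image("scene"); a=cv2.resize(im[80:230,270:470,::-1],None,fx=3,fy=3,interpolation=cv2.INTER_CUBIC)
im,d=arm.get_image("top"); b=cv2.resize(im[140:310,130:310,::-1],(450*180//170,450)); cv2.imwrite("pics/a1.png",np.hstack([cv2.resize(a,(320,240)),cv2.resize(b,(254,240))]) if 0 else cv2.convertScaleAbs(np.vstack([a[:,:] ,np.pad(b[:150],((0,0),(0,600-b.shape[1]),(0,0)))]),alpha=1.8))
E
```

```text
time_s: 2.72
eef_pos: [0.5019, 0.1985, 0.1917]
tool_rot: [0.0, -0.017, 1.0, 0.0]
ft_force: [-0.0, 1.2, -0.3]
finger_gap: 0.0602
t 2.725 p [0.5019 0.1985 0.1917] gap 0.06019622223751326 F [-0.   1.2 -0.3]
tool y ang 91.91122583969224 want 91.88 z [ 0.  0. -1.]
shift cm to bar, tool axes [-0.07 -0.53  7.07]
```

View pics/a1.png

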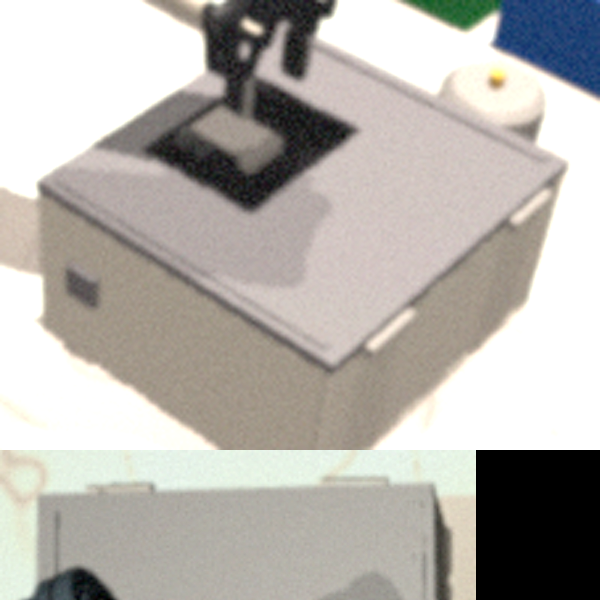

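The fingers hang over the dish and the lid is still shut. I'll check the bar estimate by projecting it into the scene view.

Run:
```python
from h import *
K,e,Rm,_=cal("scene")
im=cv2.imread("pics/scene0.png"); o=cv2.convertScaleAbs(cv2.resize(im[90:160,300:410],None,fx=6,fy=6,interpolation=cv2.INTER_CUBIC),alpha=1.6)
a=np.deg2rad(1.88);X=np.array([np.cos(a),np.sin(a),0]);Y=np.array([-X[1],X[0],0]);b=np.array([.5028,.1932,.15])
for i,j in((.007,.02),(.007,-.02),(-.055,.02),(-.055,-.02),(.037,.067),(.037,-.067)):
    q=Rm.T@(b+i*X+j*Y-e); u=K[0,0]*q[0]/-q[2]+K[0,2]; v=-K[1,1]*q[1]/-q[2]+K[1,2]
    cv2.circle(o,(int((u-300+.5)*6),int((v-90+.5)*6)),4,(0,0,255),-1)
cv2.imwrite("pics/p.png",o)
```

```text
(no output)
```

View pics/p.png

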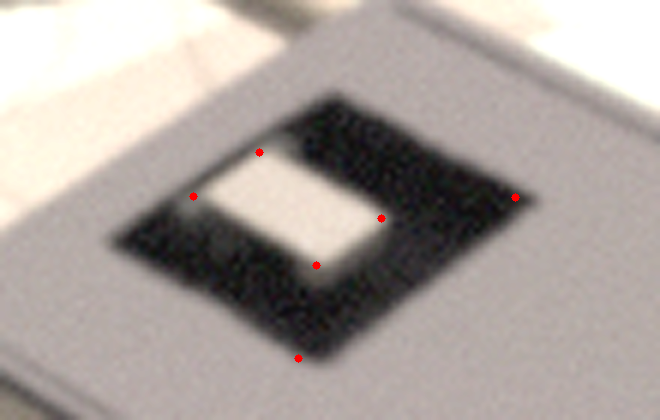

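The projected rear corners at (381, 218) and (316, 265) fall on the bar, so the two views agree. I'll descend and pinch.

```bash
python3 -m pendant '[[0.3,[0,-0.5,0],0],[0.3,[0,0,2],0],[0.3,[0,0,2],0],[0.3,[0,0,2],0],[0.3,[0,0,1],0],[0.3,[0,0,0],0],[0.3,[0,0,0],0]]'
python3 -c "from h import *; rep()"
python3 -m pendant '[[1,[0,0,0],0],[1,[0,0,0],0],[1,[0,0,0],0],[1,[0,0,0],0]]' 60
python3 -c "from h import *; rep()"
```

```text
time_s: 3.7
eef_pos: [0.5026, 0.1929, 0.122]
tool_rot: [0.0, -0.017, 1.0, 0.0]
ft_force: [-0.2, -0.7, 0.3]
finger_gap: 0.0595
t 3.7 p [0.5026 0.1929 0.122 ] gap 0.05954052898268009 F [-0.2 -0.7  0.3]
tool y ang 91.91033983080348 want 91.88 z [ 0.001  0.    -1.   ]
shift cm to bar, tool axes [-0.02  0.03  0.1 ]
time_s: 4.2
eef_pos: [0.5029, 0.1962, 0.1229]
tool_rot: [0.002, -0.018, 1.0, 0.002]
ft_force: [-2.5, 8.0, 8.5]
finger_gap: 0.039
t 4.2 p [0.5029 0.1962 0.1229] gap 0.03896684449218375 F [-2.5  8.   8.5]
tool y ang 92.0990018279391 want 91.88 z [ 0.003  0.004 -1.   ]
shift cm to bar, tool axes [ 0.02 -0.3   0.19]
```

```bash
python3 -m pendant '[[1,[0,0.3,0],0],[1,[0.03,0,-0.64],0],[1,[0.1,0,-0.63],0],[1,[0.18,0,-0.62],0],[1,[0.23,0,-0.6],0],[1,[0.32,0,-0.55],0],[1,[0.37,0,-0.53],0],[1,[0,0,0],0],[1,[0,0,0],0]]'
python3 -c "from h import *; rep()"
```

```text
time_s: 5.32
eef_pos: [0.4954, 0.1963, 0.1591]
tool_rot: [0.006, -0.016, 1.0, 0.002]
ft_force: [16.0, 1.0, -3.9]
finger_gap: 0.0385
t 5.325 p [0.4954 0.1963 0.1591] gap 0.0385371794318329 F [16.   1.  -3.9]
tool y ang 91.85371213621406 want 91.88 z [ 0.011  0.003 -1.   ]
shift cm to bar, tool axes [-0.69 -0.35  3.81]
```

```bash
python3 -m pendant '[[1,[-0.4,0,0],0],[1,[-0.42,0,-1.74],0],[1,[-0.59,0,-1.72],0],[1,[-0.74,0,-1.66],0],[1,[0,0,0],0],[1,[0,0,0],0]]'
python3 -c "from h import *; rep()"
```

```text
time_s: 6.08
eef_pos: [0.5069, 0.1966, 0.2078]
tool_rot: [-0.004, -0.017, 1.0, -0.0]
ft_force: [-12.0, 2.2, 3.4]
finger_gap: 0.0389
t 6.075 p [0.5069 0.1966 0.2078] gap 0.038863115779137924 F [-12.    2.2   3.4]
tool y ang 91.97609943757165 want 91.88 z [-0.008 -0.    -1.   ]
shift cm to bar, tool axes [ 0.35 -0.33  8.69]
```

Run:
```python
from h import *
im,d=arm.get_image("scene"); cv2.imwrite("pics/b.png",cv2.convertScaleAbs(cv2.resize(im[40:250,250:500,::-1],None,fx=2.4,fy=2.4),alpha=1.5))
```

```text
(no output)
```

View pics/b.png

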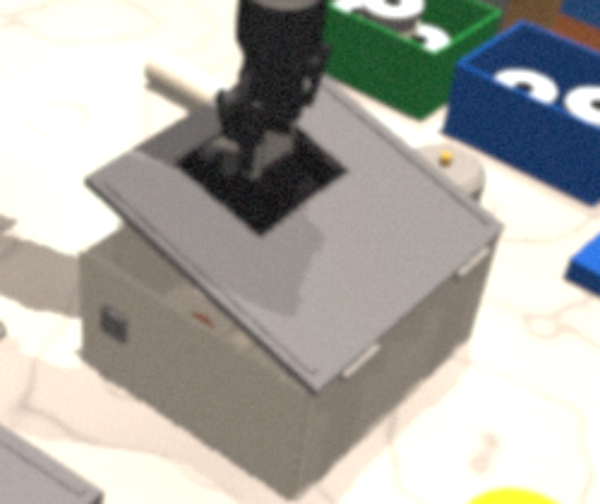

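The lid is rising with the bar, and the bar is still in the grip. I'll continue the arc.

```bash
python3 -m pendant '[[1,[-0.87,0,-1.55],0],[1,[-1.03,0,-1.5],0],[1,[-1.15,0,-1.39],0],[1,[-1.26,0,-1.27],0],[1,[0,0,0],0]]'
python3 -c "from h import *; rep()"
```

```text
time_s: 6.75
eef_pos: [0.5511, 0.1981, 0.2658]
tool_rot: [-0.003, -0.017, 1.0, 0.0]
ft_force: [-11.1, 1.7, 6.2]
finger_gap: 0.0386
t 6.75 p [0.5511 0.1981 0.2658] gap 0.03857791473923368 F [-11.1   1.7   6.2]
tool y ang 91.9471207384607 want 91.88 z [-0.006  0.    -1.   ]
shift cm to bar, tool axes [ 4.75 -0.34 14.51]
```

```bash
python3 -m pendant '[[1,[-1.38,0,-1.17],0],[1,[-1.49,0,-1.03],0],[1,[-1.55,0,-0.89],0],[1,[-1.65,0,-0.75],0],[1,[-1.71,0,-0.61],0],[1,[0,0,0],0],[1,[0,0,0],0]]'
python3 - <<'E'
from h import *
rep()
im,d=arm.get_image("scene"); cv2.imwrite("pics/c.png",cv2.convertScaleAbs(cv2.resize(im[0:250,230:500,::-1],None,fx=2.2,fy=2.2),alpha=1.5))
E
```

```text
time_s: 7.62
eef_pos: [0.6313, 0.2006, 0.311]
tool_rot: [-0.0, -0.017, 1.0, 0.001]
ft_force: [-3.4, 1.5, 6.5]
finger_gap: 0.0389
t 7.625 p [0.6313 0.2006 0.311 ] gap 0.03891847888501194 F [-3.4  1.5  6.5]
tool y ang 91.92026609597487 want 91.88 z [-0.001  0.001 -1.   ]
shift cm to bar, tool axes [12.85 -0.34 19.01]
```

View pics/c.png

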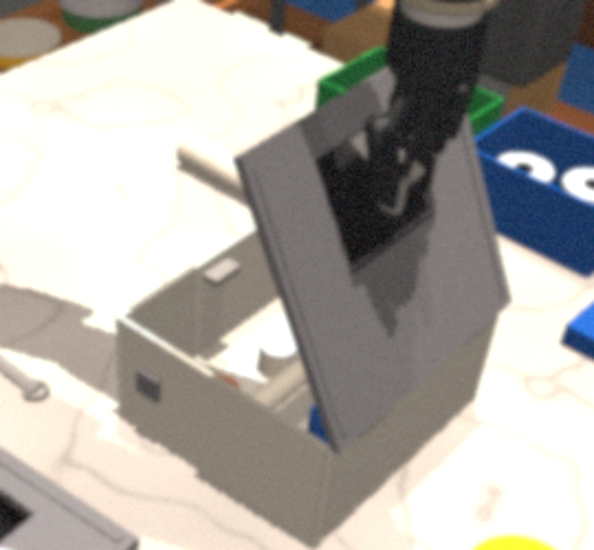

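```bash
cat >> h.py <<'E'
def lid():
    im,d=arm.get_image("scene"); P=pts("scene",d); p=np.array([P[v,u] for v in range(120,185,2) for u in range(368,450,2) if d[v,u]>0])
    best=None; rng=np.random.default_rng(0)
    for _ in range(300):
        a,b,c=p[rng.choice(len(p),3,False)]; n=np.cross(b-a,c-a); n/=np.linalg.norm(n)+1e-9; k=abs((p-a)@n)<.004
        if abs(n[1])<.2 and n[0]**2>.05 and n[2]**2>.02 and (best is None or k.sum()>best.sum()): best=k
    q=p[best]; n=np.linalg.svd(q-q.mean(0))[2][2]; n*=np.sign(n[2]); print("lid normal",n.round(3),"deg",np.degrees(np.arccos(n[2])),best.sum(),len(p),q.min(0).round(3),q.max(0).round(3))
    return im
E
python3 -c "from h import *; lid()"
```

```text
lid normal [0.878 0.027 0.478] deg 61.45237758116335 1130 1345 [0.618 0.049 0.14 ] [0.699 0.314 0.296]
```

The lid is at 61.5°. I'll release it, then retreat rearward and up.

```bash
python3 -m pendant '[[0.35,[0,0,0],0],[0.35,[0,0,0],0],[0.35,[0,0,0],0],[0.35,[0,0,0],0]]'
python3 -c "from h import *; rep(); lid()"
```

```text
time_s: 8.22
eef_pos: [0.632, 0.2001, 0.3097]
tool_rot: [-0.0, -0.017, 1.0, -0.0]
ft_force: [0.3, -0.6, 0.4]
finger_gap: 0.0553
t 8.225 p [0.632  0.2001 0.3097] gap 0.055324095306091205 F [ 0.3 -0.6  0.4]
tool y ang 91.91506073237011 want 91.88 z [-0. -0. -1.]
shift cm to bar, tool axes [12.94 -0.26 18.87]
lid normal [0.876 0.029 0.482] deg 61.20820934489701 1138 1352 [0.619 0.049 0.139] [0.699 0.317 0.297]
```

```bash
python3 -m pendant '[[0.35,[-1,0,-1.5],0],[0.35,[-1,0,-2],0],[0.35,[-1,0,-2],0],[0.35,[-1,0,-2],0],[0.35,[-1,0,-2],0],[0.35,[0,0,-2],0],[0.35,[0,0,0],0],[0.35,[0,0,0],0],[0.35,[0,0,0],0],[0.35,[0,0,0],0]]'
python3 - <<'E'
from h import *
rep(); im=lid(); cv2.imwrite("pics/e.png",cv2.convertScaleAbs(im[...,::-1],alpha=1.4))
E
```

```text
time_s: 9.52
eef_pos: [0.6818, 0.2018, 0.4243]
tool_rot: [-0.0, -0.017, 1.0, -0.0]
ft_force: [0.3, 0.0, 0.4]
finger_gap: 0.0552
t 9.525 p [0.6818 0.2018 0.4243] gap 0.055191247060173795 F [0.3 0.  0.4]
tool y ang 91.92324940687146 want 91.88 z [-0.001 -0.    -1.   ]
shift cm to bar, tool axes [17.9  -0.26 30.34]
lid normal [0.876 0.028 0.481] deg 61.22335024639594 1131 1344 [0.619 0.048 0.14 ] [0.699 0.315 0.297]
```

View pics/e.png

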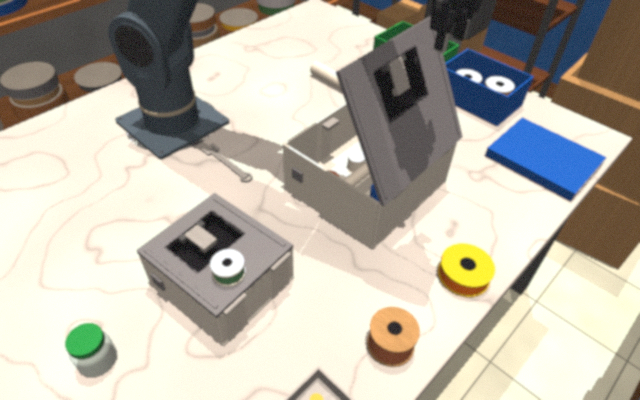

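The lid stands open, the paddle has sprung back, the gripper is clear, and the small box is shut with its spool in place at (227, 265).

```bash
python3 -c "from cell import arm; print(arm.job_done())"
```

```text
the job is handed in; nothing more can be done
None
```

The larger box is open and the job is handed in. I pinched the ends of its pull bar, pulled the paddle up to trip the latch, and lifted the lid along its hinge arc. Then I let go and backed the gripper off.

- **Lid angle:** it measured 61.5° while held, 61.2° just after release and 61.2° again about 1.3 s later, so it stays put.
- **Robot clear:** the wrist force was about 0 N at the end, with the fingertips above the lid.
- **Smaller box:** in the last picture it is shut, with its spool still on the lid.
- **Time and forces:** robot time was about 9.5 s of the 38 s allowed. The largest wrist force I read between moves was about 16 N, sideways while swinging the paddle up; I did not log the force during moves.

No check failed. The one mismatch was at the paddle swing: the bar moved about 7.5 mm forward where I had commanded 12 mm, so I eased the commanded position back before lifting. After that the bar followed the expected arc to within about 2 mm at the two points I compared.

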